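Open the suction pump's filter housing and click the cartridge home

ROBOT

A 6-joint arm with a two-finger parallel gripper is mounted at the origin on a cart in front of the work surface, level with it; the furniture and walls round the work are solid. World frame = base frame: x ahead of the robot, y to its left, z up, the work surface at z = 0. Lengths are in mm, angles in rad, forces in N, time in s.
With the tool pointing down it reaches from about 300 to 775 mm from the base axis. Payload 14.6 kg.
Tool frame: the origin (TCP) lies between the finger pads; the fingertips stand manip.finger_overhang ahead of it and the grasp point (between the pads) lies 2 mm behind it (manip.finger_overhang is the distance from the TCP to the fingertips, in mm); z points along the fingers, y is the direction in which the jaws open and shut (so a half turn about z gives the same grasp; the last joint's range is limited). The gripper opens to 94 mm and grips with 3 to 60 N. Pads are 16 mm wide; open, the fingers measure 119 mm over their backs; the gripper's body (75 mm by 177 mm) begins 78 mm behind the grasp point.
Start: joints at [-1.216, 0.3, 1.521, -0, 1.321, -0.067], TCP at [225.164, -501.787, 222.446] pointing down, gripper open.
Joint ranges: [-3.03, 3.03], [-0.79, 2.21], [0.23, 2.52], [-1.04, 4.18], [0, 3.07], [-2.55, 2.55]. Speed limits (rad/s): [2.22, 2.22, 2.57, 3.14, 3.14, 3.14].

INTERFACE

Orientations are given as [roll, pitch, yaw] about the fixed x, y, z axes, in that order (R = Rz(yaw) Ry(pitch) Rx(roll)).
In Python, from cell import manip gives the robot as it stands.
- The arm moves only by the tool drive_tool, never from a script. Its argument "steps" is a list of rows, each an object with "delta_pos": the shift along the world's x, y, z in mm, a list of three; "yaw": the turn about the world's z in rad; "hand": the finger opening in mm, from 0 to 94. A call has 1 to 5 rows; each row shifts and turns the commanded pose from where the row before left it; what a row does not reach is not made up. A row lasts 1/12 s, in which the tool goes at most 41.7 mm and 7.16 degrees, less where a joint would pass 70% of its speed; a pose out of reach is approached as far as the arm can. A call is refused whole if a number of a shift passes 41.7 or a number of a turn 0.125, either way. A call with a gripper value outside its range is refused whole. The fingers move at their own pace and stop on an object; "squeeze" is the grip in N (left out, the last holds). Time passes only in rows, so rows that do not move let the fingers close. It gives the time, the measured TCP pose, the force and the opening at its end, in the units of the state.
- manip.read_state(): the state, without advancing time (a new reading comes with each control period).
- manip.camera(name): name is "scene" or "top" or "wrist"; returns a dict with "frame" (400x640x3 uint8, red, green, blue), "range_z" (400x640 float32, mm along the optical axis (not along the pixel's ray), 0 where there is no reading), "intrinsics" (3x3 intrinsics, pixels), "position" and "attitude" of the camera in the world. Camera axes: x right, y down, z forward; pixel columns grow to the right and rows downward; lengths in mm; the calibration is good to about 2 mm. A picture is of the moment at which its call begins.
- manip.sign_off(): hands the job in, once; it reports no verdict.
The state is a dict: "clock": time; "joints": joint angles; "qd": joint speeds; "effort": joint torques, N m; "eef_pos": TCP position; "eef_rot": TCP orientation; "wrist_force": force on the tool from outside, world axes, zero at the start; "moment": the same for the moment, N m; "finger_gap": finger opening in mm.
Only numpy, scipy, OpenCV 4.12 (cv2) and the standard library are available. Lean on these libraries where they do the work, as an engineer would, in place of code of your own. Each camera call takes 0.05 s, during which the arm holds its last target.

TASK

The suction pump's red filter lamp is on because its filter cartridge has come up off its seat. Unscrew the blue cap of the filter housing anticlockwise until the thread is free (pushing one of its two wings round with a fingertip is quickest), lift it off and set it down, not dropped, right way up in the steel tray. Then press the orange cartridge head straight down just until it clicks home, without leaning on it, and leave the housing open and the specimen cup standing where it is.

Things in the scene. Friction and masses are not known exactly. Their poses are not given: they have to be found in the camera images.
- pump: Suction pump, fixed. Origin on the worktop under the axis of its upright filter housing; z up, +x from the housing to the white pump cabinet behind. The cabinet begins 93 mm behind the axis (200 wide, 110 high, black handle up to 134 mm). Housing: grey bowl, its flange (76 mm across) 60 mm above the origin. A steel pipe joins them 42 mm up.
- neck_rim (a point): Centre of the rim of the housing's white neck, 51 mm across the thread, which rises 39 mm from the flange; z up. Right-hand thread, greased: turned anticlockwise seen from above the cap climbs 8 mm a turn and is free after about 2.25 turns (18 mm up). Turned on, it stays on the neck: beyond 2.6 turns it wobbles, then drops back and clicks round.
- cap_grip (a point): Middle of the grip rib on top of the loose blue screw cap, to be pinched from above; z up out of the cap, x along the rib. The rib is 56 mm long, 11 mm thick and stands 16 mm above the cap's flat top; its top is 8 mm above this point. Cap 0.06 to 0.13 kg.
- cap_edge (a point): Centre of the cap's lower edge, 63 mm below the grip point; z up, x towards a wing. Skirt 62 mm across, 55 mm high. Two flat wings, in line with the rib, reach 58 mm from the axis; 10 mm thick, 18 to 36 mm above the edge. Screwed on, the edge is 1 mm above the flange. Shut fingers circling the axis at 50 mm radius, tips 20 mm above the edge and rising with it, clear the skirt.
- cartridge (a joint): How far the filter cartridge is pushed down, m. 0: proud of its seat, resting on the spring catch. 0.006: clicked home. It starts to move at about 8 N (some 2 N more at 20 mm/s), gives way ever more easily, tips over at 3 mm, goes on by itself to 6 mm and stays there against a stop. Leaning on it with 35 N or more breaks it.
- cartridge_top (a point): Centre of the top of the cartridge's flat orange head, 37 mm across, z up; hidden under the cap at first. Proud it is 10 mm above the neck's rim, home 4 mm above. The head sits on a rubber cushion and yields 2 mm per 10 N on top of the cartridge's own travel.
- tray: Fixed open steel tray, 200 mm along its x, 160 mm along its y, 18 mm high, walls and floor 2.5 mm; origin at the centre of its underside. It lies left or right of the pump.
- specimen_cup: Loose specimen cup with a white lid beside the housing, 63 mm across, 72 mm high; origin at the centre of its underside, z up. Stays where it is.
Mind the look-alikes: they are no part of the job. Of the things that look like the part that bears cap_grip, the larger one is meant.

How it is judged (in metres and radians):
On the way, in this order (a step that is already met when the one before it is completed fails the run):
1. the cap has been unscrewed and lifted clear of the neck (z of cap_grip in the frame of pump above 0.166 m), for 0.1 s.
2. the cap stands in the tray, right way up, released (x of cap_grip in the frame of tray between -0.066 and 0.066 m and y of cap_grip in the frame of tray between -0.047 and 0.047 m and height (world z) of cap_grip below 0.072 m and angle between cap_grip's own z axis and vertical below 0.12 rad and contact force between cap and the fingers below 0.1 N), for 0.2 s.
3. the cartridge has clicked home (value of joint cartridge above 0.005 m), for 0.2 s.
At the end, for the whole second after the job is handed in: The cap stands at rest on the tray's floor, right way up (within 7 degrees), its whole skirt inside the tray's walls; the cartridge is home (5 to 7 mm down); the specimen cup is upright within 20 mm of where it stood (x of cap_grip in the frame of tray between -0.066 and 0.066 m and y of cap_grip in the frame of tray between -0.047 and 0.047 m and height (world z) of cap_grip below 0.072 m and angle between cap_grip's own z axis and vertical below 0.12 rad and linear speed of cap below 0.02 m/s and value of joint cartridge between 0.005 and 0.007 m and distance of specimen_cup from where it was at the start of the episode below 0.02 m and angle between specimen_cup's own z axis and vertical below 0.1 rad); the robot touches nothing.
It fails at once if the cartridge is leaned on with more than 35 N (contact force between cartridge and anything else above 35 N).
It fails at once if the cap is dropped or thrown (over 0.7 m/s while not held) (linear speed of cap above 0.7 m/s and contact force between cap and the fingers below 0.1 N).
It fails at once if the specimen cup is knocked over (angle between specimen_cup's own z axis and vertical above 0.6 rad).
It also fails if it takes over 72 s, if anything falls off the work surface, if the arm or the gripper's body presses on something with over 40 N, if the wrist force passes 120 N, or if a joint passes its speed limit or range.

## Working session

There is one attempt and no reset: what is moved stays moved. The work goes in short steps, Python scripts to look and compute and a tool call to move; the robot and the scene stay as the last step left them, time stands still between calls to the robot, and variables do not carry over. Pictures are saved under pics/ and viewed, and the job is handed in when it is done.

Besides the shell and the picture viewer there is one more tool, called after "Request:" in YAML: its name, and indented under it one key for each argument. drive_tool: Moves the arm, as the interface text tells. Its arguments: {"type":"object","properties":{"steps":{"type":"array"},"squeeze":{"type":"number"}},"required":["steps"]}

```bash
ls; mkdir -p pics; cat > h.py <<'E'
import numpy as np, cv2
from cell import manip
E
python3 - <<'E'
from h import *
s=manip.read_state(); print(s); print(manip.finger_overhang)
for n in ["scene","top","wrist"]:
    c=manip.camera(n); cv2.imwrite(f"pics/{n}0.png",c["frame"][:,:,::-1]); np.savez(f"{n}0.npz",**c)
    print(n,c["intrinsics"],c["position"],c["attitude"])
E
```

```text
pics
{'clock': 0.0, 'joints': array([-1.21562815e+00,  3.00498867e-01,  1.52156861e+00, -1.72253950e-05,
        1.32067277e+00, -6.65859779e-02]), 'qd': array([ 0.0003644 , -0.00036431, -0.0003328 , -0.00060215, -0.00156276,
       -0.00017176]), 'effort': array([-1.38529034e-03, -5.31809950e+01, -3.52738059e+01,  7.07951188e-02,
        2.44329509e-02, -9.33940737e-05]), 'eef_pos': array([ 225.06852721, -501.58666553,  221.87635524]), 'eef_rot': array([-3.14044649e+00, -5.97100510e-05,  4.21758398e-01]), 'wrist_force': array([-0.1769203 , -0.64628446,  0.10753876]), 'moment': array([ 0.00161261, -0.05024928, -0.0089427 ]), 'finger_gap': 93.84066410785299}
17.0
scene [[401.67473953   0.         320.52577001]
 [  0.         401.67473953 199.2979815 ]
 [  0.           0.           1.        ]] [-289.18947077  733.6588341   645.88885149] [-2.04298943 -0.00872153 -2.35057638]
top [[437.48679543   0.         311.15925713]
 [  0.         437.48679543 199.53035621]
 [  0.           0.           1.        ]] [ 383.61227939  -17.43451381 1393.90915019] [-3.07346306  0.01333969 -1.55182747]
wrist [[332.47489073   0.         319.01768539]
 [  0.         332.47489073 194.1627641 ]
 [  0.           0.           1.        ]] [ 293.94916464 -472.23758071  383.82015587] [ 2.88029272e+00  1.11238154e-03 -1.14974977e+00]
```

View pics/scene0.png

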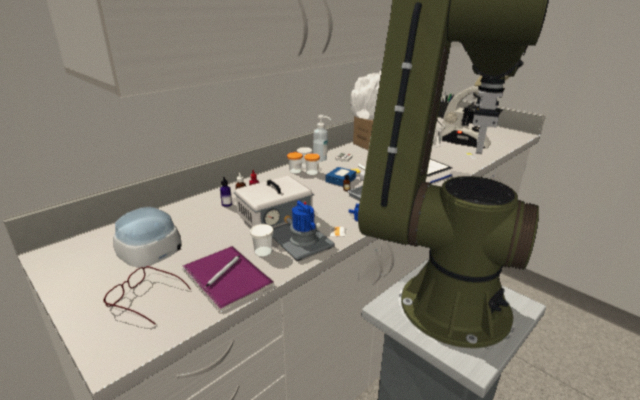

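View pics/top0.png

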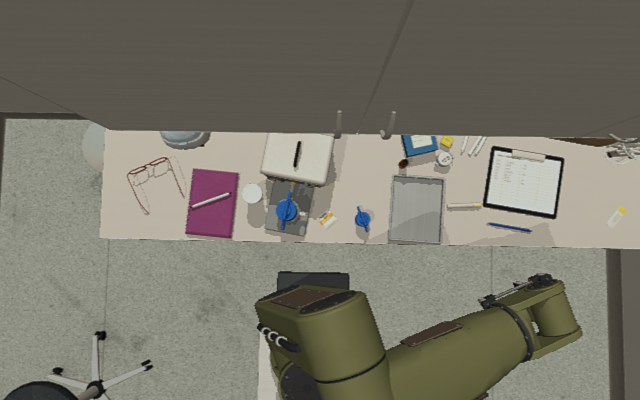

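View pics/wrist0.png

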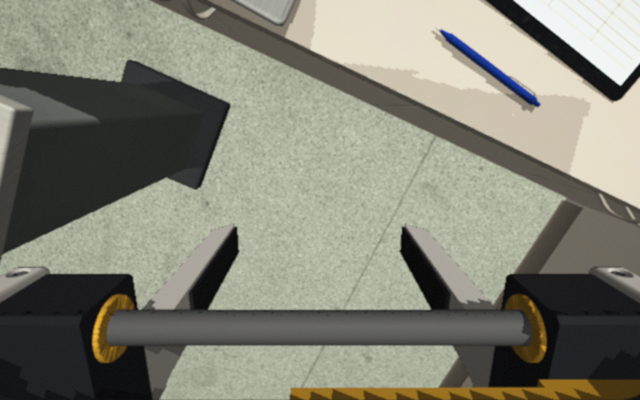

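Top view: a blue winged cap on the pump housing at (287,210), and a smaller blue look-alike on the bench at (363,218). The tray is at (416,209), the white-lid specimen cup at (253,193) left of the housing, and a purple book at (212,202). The blue pen at (508,227) is also blue. I choose the one at (287,210): it's larger and sits on the housing. Close crop and measurements next.

```bash
cat >> h.py <<'E'
from scipy.spatial.transform import Rotation as R
def rot(c): return R.from_euler('xyz',c["attitude"]).as_matrix()
def cloud(c):
    K=c["intrinsics"]; v,u=np.mgrid[:400,:640]; z=c["range_z"]
    p=np.stack([(u-K[0,2])/K[0,0]*z,(v-K[1,2])/K[1,1]*z,z],-1)
    return p@rot(c).T+c["position"]
def plane(c,u,v,h):
    K=c["intrinsics"]; d=rot(c)@np.array([(u-K[0,2])/K[0,0],(v-K[1,2])/K[1,1],1.])
    return c["position"]+d*(h-c["position"][2])/d[2]
def proj(c,p):
    q=rot(c).T@(np.asarray(p,float)-c["position"]); K=c["intrinsics"]; return (K@q)[:2]/q[2]
def blue(c):
    h=cv2.cvtColor(c["frame"],cv2.COLOR_RGB2HSV); return cv2.inRange(h,(103,130,60),(125,255,255))
def save(n,img,f=1):
    img=cv2.resize(img,None,fx=f,fy=f,interpolation=cv2.INTER_CUBIC); cv2.imwrite("pics/"+n,img[:,:,::-1])
E
python3 - <<'E'
from h import *
t=dict(np.load("top0.npz")); s=dict(np.load("scene0.npz"))
save("topcrop.png",t["frame"][125:255,225:465],3.3); save("scenecrop.png",s["frame"][160:280,220:420],4)
for n,c in(("top",t),("scene",s)):
    P=cloud(c); m=blue(c); N,l,st,ce=cv2.connectedComponentsWithStats(m)
    for i in range(1,N):
        if st[i,4]>30:
            q=P[l==i]; print(n,st[i],ce[i].round(1),"min",q.min(0).round(),"max",q.max(0).round(),"med",np.median(q,0).round())
P=cloud(t)
for u,v in((416,209),(253,193),(300,150),(345,200),(297,155),(270,230),(212,180),(200,160),(390,125),(339,120)): print(u,v,P[v,u].round())
E
```

```text
top [276 192  21  38 378] [285.9 210.2] min [383.  45.  17.] max [493. 104. 137.] med [438.  74. 116.]
top [356 207  14  25 178] [362.3 218.9] min [ 381. -178.   23.] max [ 456. -137.   56.] med [ 418. -156.   42.]
top [489 223  41   8  66] [509.2 226.7] min [ 394. -683.   -1.] max [ 414. -560.   14.] med [ 403. -620.    8.]
scene [326 168  19  17 158] [334.7 177.8] min [ 623. -360.    4.] max [ 716. -277.   34.] med [ 666. -290.   25.]
scene [348 171   7   9  39] [351.4 174.3] min [-289. -377.    7.] max [659. 734. 646.] med [ 638. -359.   30.]
scene [292 201  23  31 557] [302.8 217.2] min [-289.  -20.   60.] max [525. 734. 646.] med [421.  91. 102.]
scene [350 204   9  16  65] [355.4 211.5] min [ 194. -150.    5.] max [452. 137. 234.] med [ 425. -137.   28.]
416 209 [ 454. -330.    3.]
253 193 [490. 179.  69.]
300 150 [618.  37. 109.]
345 200 [ 479. -105.    0.]
297 155 [599.  45. 133.]
270 230 [379. 132.   2.]
212 180 [535. 321.   8.]
200 160 [600. 364.  -1.]
390 125 [ 574. -146.  615.]
339 120 [580. -53. 622.]
```

View pics/topcrop.png

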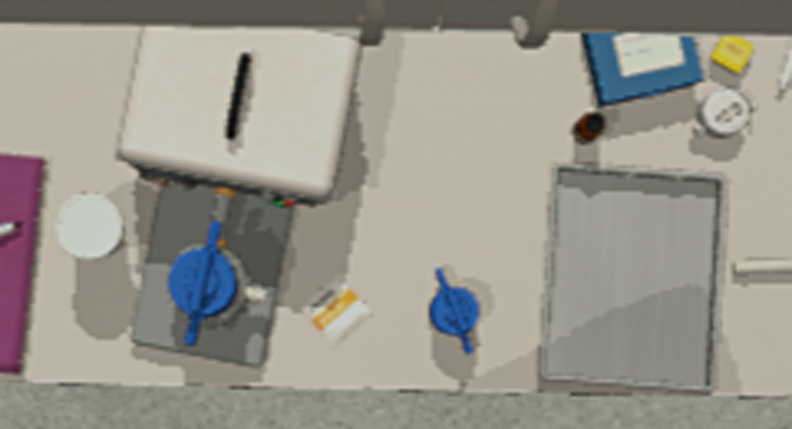

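View pics/scenecrop.png

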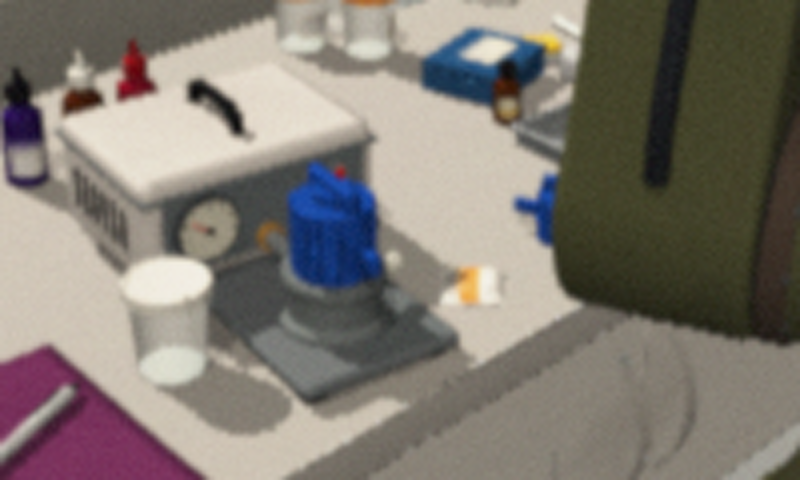

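Crops: the cap with its two wings and rib is on the grey housing in front of the white cabinet, and the small twin lies alone on the bench. The wings run roughly along pump x (yaw about -0.2). Cap axis is about (437,74), with the rib top reading 137 mm against 132 nominal. I'm moving the wrist camera over it with the fingers closing.

Request:
drive_tool:
  steps:
    - {"delta_pos": [14, 39, 2], "yaw": 0.06, "hand": 0}
    - {"delta_pos": [14, 39, 2], "yaw": 0.06, "hand": 0}
    - {"delta_pos": [14, 39, 2], "yaw": 0.06, "hand": 0}
    - {"delta_pos": [14, 39, 2], "yaw": 0.06, "hand": 0}
    - {"delta_pos": [14, 39, 2], "yaw": 0.06, "hand": 0}
  squeeze: 20

```text
clock: 0.57
eef_pos: [295.2, -304.9, 232.3]
eef_rot: [-3.141, -0.0, 0.724]
wrist_force: [0.6, -0.9, 0.1]
finger_gap: 64.2
```

Request:
drive_tool:
  steps:
    - {"delta_pos": [14, 39, 2], "yaw": 0.06, "hand": 0}
    - {"delta_pos": [14, 39, 2], "yaw": 0.06, "hand": 0}
    - {"delta_pos": [14, 39, 2], "yaw": 0.06, "hand": 0}
    - {"delta_pos": [14, 39, 2], "yaw": 0.06, "hand": 0}
    - {"delta_pos": [14, 39, 2], "yaw": 0.06, "hand": 0}

```text
clock: 0.98
eef_pos: [365.2, -109.8, 242.7]
eef_rot: [3.141, -0.0, 1.024]
wrist_force: [1.3, -0.2, -0.4]
finger_gap: 30.9
```

Request:
drive_tool:
  steps:
    - {"delta_pos": [14, 39, 2], "yaw": 0.06, "hand": 0}
    - {"delta_pos": [14, 39, 2], "yaw": 0.06, "hand": 0}
    - {"delta_pos": [14, 39, 2], "yaw": 0.06, "hand": 0}
    - {"delta_pos": [0, 0, 0], "yaw": 0, "hand": 0}
    - {"delta_pos": [0, 0, 0], "yaw": 0, "hand": 0}

```text
clock: 1.4
eef_pos: [407.3, 6.9, 248.2]
eef_rot: [-3.141, 0.0, 1.206]
wrist_force: [0.7, -1.0, 0.7]
finger_gap: 0.5
```

```bash
python3 - <<'E'
from h import *
s=manip.read_state(); print(s['clock'],s['eef_pos'],s['eef_rot'],s['joints'],s['wrist_force'],s['finger_gap'])
c=manip.camera("wrist"); np.savez("w1.npz",**c); save("w1.png",c["frame"]); print(c["position"],rot(c)[:,2])
P=cloud(c); m=blue(c); q=P[m>0]; q=q[(np.abs(q[:,0]-437)<80)&(np.abs(q[:,1]-74)<80)&(q[:,2]>70)]
print(np.percentile(q[:,2],[1,5,25,50,75,95,99.5]).round(1))
for a,b in((128,140),(112,122),(75,100)):
    k=q[(q[:,2]>a)&(q[:,2]<b)]; 
    if len(k)>5:
        (cx,cy),(w,h),an=cv2.minAreaRect(k[:,:2].astype(np.float32)); print(a,b,len(k),k.mean(0).round(1),cx,cy,w,h,an, cv2.minEnclosingCircle(k[:,:2].astype(np.float32)))
t=dict(np.load("top0.npz"))
T=[plane(t,u/3.3+225,v/3.3+125,18) for u,v in((556,167),(722,178),(712,388),(543,380))]; print(np.round(T,1),np.mean(T,0))
E
```

```text
1.4 [407.25576971   6.89695233 248.20373407] [-3.14101561e+00  2.05757271e-04  1.20605543e+00] [-7.30252735e-02 -4.75303961e-02  1.85123472e+00 -3.19681984e-05
  1.33850017e+00  2.91723049e-01] [ 0.71550459 -1.04343386  0.71292235] 0.47430428025738897
[434.49015076  75.74856082 410.07769769] [-0.093007   -0.24118572 -0.96601198]
[ 93.6  95.2 114.3 115.3 123.3 131.1 410.1]
128 140 831 [439.2  74.3 130.4] 439.0168762207031 74.32504272460938 10.760929107666016 54.77260971069336 78.62911987304688 ((439.2216796875, 75.34375), 27.392414093017578)
112 122 2489 [439.1  75.5 115.1] 438.8258056640625 74.75624084472656 58.562347412109375 58.7050666809082 25.93123435974121 ((438.8926086425781, 74.44979858398438), 29.982004165649414)
75 100 572 [439.7  74.5  95.4] 439.125 74.03273010253906 13.532980918884277 113.7171630859375 77.7459945678711 ((439.32171630859375, 74.93869018554688), 56.89594650268555)
[[ 557.5 -255.7   18. ]
 [ 549.7 -413.8   18. ]
 [ 349.9 -404.1   18. ]
 [ 354.3 -244.7   18. ]] [ 452.85424578 -329.57057264   18.        ]
```

View pics/w1.png

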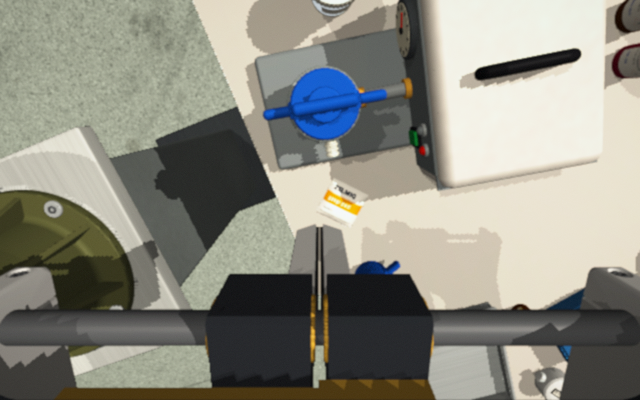

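Wrist view: cap at (325,105), wings lying along the pump axis, one towards the cabinet at (385,96), the other at (272,115). Measured axis (439, 74.5), rib yaw -0.20, rib top 131, flat 115, wing tops 95, wing span 114 — all agree with the given sizes. The tray centre is (453,-330). I'll lower the shut fingers at angle 5.0 rad, behind the cabinet-side wing.

Request:
drive_tool:
  steps:
    - {"delta_pos": [11.5, 5, -37], "yaw": 0, "hand": 0}
    - {"delta_pos": [11.5, 5, -37], "yaw": 0, "hand": 0}
    - {"delta_pos": [11.5, 5, -37], "yaw": 0, "hand": 0}
    - {"delta_pos": [11.5, 5, -37], "yaw": 0, "hand": 0}
    - {"delta_pos": [0, 0, 0], "yaw": 0, "hand": 0}

```text
clock: 1.87
eef_pos: [450.7, 24.1, 94.0]
eef_rot: [-3.131, 0.004, 1.199]
wrist_force: [-1.0, -0.1, -1.6]
finger_gap: 0.8
```

```bash
cat > tab.py <<'E'
import numpy as np,sys
# position, start angle, end angle, step, z0
x,y,z,a0,a1,n,zr=map(float,sys.argv[1:8]); n=int(n)
p=np.array([x,y,z]); A=np.linspace(a0,a1,n+1)[1:]
for i,a in enumerate(A):
    t=np.array([439+50*np.cos(a),74.5+50*np.sin(a),z+zr*(a-a0)/(2*np.pi)]); d=np.round((t-p)*2)/2; p=p+d
    print(i,round(a,2),d,p.round(1))
E
python3 -c "
from h import *
s=manip.read_state(); print(s['eef_pos'],s['eef_rot'],s['wrist_force'])"; python3 tab.py 453.5 26 99.5 5.0 20.6 39 8
```

```text
[450.72851938  24.05777893  94.00775207] [-3.13140542  0.00373263  1.19899183] [-0.9999791  -0.1341033  -1.55966947]
0 5.4 [17.  10.   0.5] [470.5  36.  100. ]
1 5.8 [13.  15.5  0.5] [483.5  51.5 100.5]
2 6.2 [ 5.5 19.   0.5] [489.   70.5 101. ]
3 6.6 [-2.5 19.5  0.5] [486.5  90.  101.5]
4 7.0 [-10.   17.5   0.5] [476.5 107.5 102. ]
5 7.4 [-15.5  12.    0.5] [461.  119.5 102.5]
6 7.8 [-19.5   5.    0.5] [441.5 124.5 103. ]
7 8.2 [-19.5  -3.    0.5] [422.  121.5 103.5]
8 8.6 [-17.  -10.5   0.5] [405. 111. 104.]
9 9.0 [-11.5 -16.    0.5] [393.5  95.  104.5]
10 9.4 [ -4.5 -19.5   0.5] [389.   75.5 105. ]
11 9.8 [  3.5 -19.5   0.5] [392.5  56.  105.5]
12 10.2 [ 11.  -16.5   0.5] [403.5  39.5 106. ]
13 10.6 [ 16.  -11.    0.5] [419.5  28.5 106.5]
14 11.0 [19.5 -4.   0.5] [439.   24.5 107. ]
15 11.4 [19.5  4.   0.5] [458.5  28.5 107.5]
16 11.8 [16.5 11.5  0.5] [475.  40. 108.]
17 12.2 [10.5 16.5  0.5] [485.5  56.5 108.5]
18 12.6 [ 3.5 19.5  0.5] [489.  76. 109.]
19 13.0 [-4.5 19.5  0.5] [484.5  95.5 109.5]
20 13.4 [-12.   16.    0.5] [472.5 111.5 110. ]
21 13.8 [-17.   10.    0.5] [455.5 121.5 110.5]
22 14.2 [-19.5   3.    0.5] [436.  124.5 111. ]
23 14.6 [-19.5  -5.5   0.5] [416.5 119.  111.5]
24 15.0 [-15.5 -12.    0.5] [401. 107. 112.]
25 15.4 [ -9.5 -17.5   0.5] [391.5  89.5 112.5]
26 15.8 [ -2.5 -19.5   1. ] [389.   70.  113.5]
27 16.2 [  6.  -19.    0.5] [395.  51. 114.]
28 16.6 [ 12.5 -15.5   0.5] [407.5  35.5 114.5]
29 17.0 [17.5 -9.   0.5] [425.   26.5 115. ]
30 17.4 [20.  -1.5  0.5] [445.   25.  115.5]
31 17.8 [19.   6.   0.5] [464.  31. 116.]
32 18.2 [15.  13.5  0.5] [479.   44.5 116.5]
33 18.6 [ 8.5 17.5  0.5] [487.5  62.  117. ]
34 19.0 [ 1.  20.   0.5] [488.5  82.  117.5]
35 19.4 [-7.  18.5  0.5] [481.5 100.5 118. ]
36 19.8 [-13.5  14.5   0.5] [468.  115.  118.5]
37 20.2 [-18.    8.5   0.5] [450.  123.5 119. ]
38 20.6 [-20.    0.    0.5] [430.  123.5 119.5]
```

Request:
drive_tool:
  steps:
    - {"delta_pos": [0, 0, 0], "yaw": 0, "hand": 0}
    - {"delta_pos": [0, 0, 0], "yaw": 0, "hand": 0}

```text
clock: 2.03
eef_pos: [453.5, 24.1, 102.3]
eef_rot: [3.14, -0.001, 1.2]
wrist_force: [0.9, 0.4, -0.1]
finger_gap: 0.6
```

Request:
drive_tool:
  steps:
    - {"delta_pos": [17, 11, -2.5], "yaw": 0, "hand": 0}
    - {"delta_pos": [6.5, 7.5, 0], "yaw": 0, "hand": 0}
    - {"delta_pos": [6.5, 8, 0.5], "yaw": 0, "hand": 0}
    - {"delta_pos": [5.5, 19, 0.5], "yaw": 0, "hand": 0}
    - {"delta_pos": [-2.5, 19.5, 0.5], "yaw": 0, "hand": 0}

```text
clock: 2.45
eef_pos: [487.4, 90.6, 101.1]
eef_rot: [3.139, -0.001, 1.201]
wrist_force: [-0.3, 0.8, -1.1]
finger_gap: 0.9
```

```bash
python3 - <<'E'
from h import *
c=manip.camera("wrist"); t=manip.camera("top"); save("w2.png",np.vstack([c["frame"][:, :],]) ); save("t2.png",t["frame"][130:250,230:400],4)
E
```

```text
(no output)
```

View pics/w2.png

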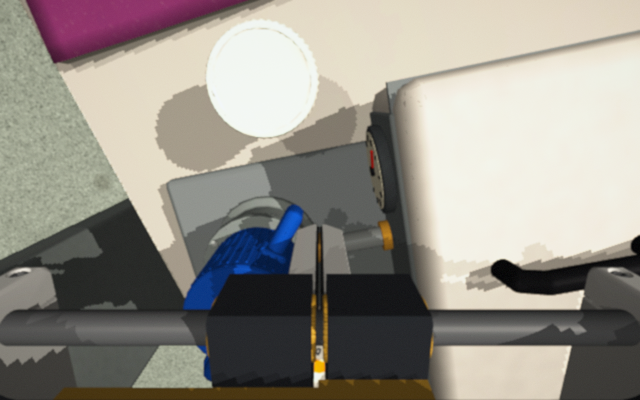

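View pics/t2.png

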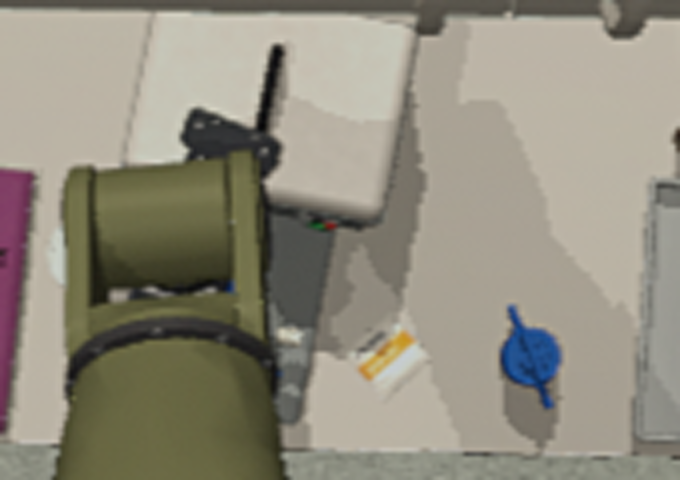

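The wrist view shows the wing at (290,225) just ahead of the fingers at (320,235), so it's being pushed round as planned. I'll keep circling.

Request:
drive_tool:
  steps:
    - {"delta_pos": [-10, 17.5, 0.5], "yaw": 0, "hand": 0}
    - {"delta_pos": [-15.5, 12, 0.5], "yaw": 0, "hand": 0}
    - {"delta_pos": [-19.5, 5, 0.5], "yaw": 0, "hand": 0}
    - {"delta_pos": [-19.5, -3, 0.5], "yaw": 0, "hand": 0}
    - {"delta_pos": [-17, -10.5, 0.5], "yaw": 0, "hand": 0}

```text
clock: 2.97
eef_pos: [403.7, 111.5, 102.7]
eef_rot: [3.141, -0.001, 1.203]
wrist_force: [0.7, -0.2, 0.8]
finger_gap: 0.5
```

Request:
drive_tool:
  steps:
    - {"delta_pos": [-11.5, -16, 0.5], "yaw": 0, "hand": 0}
    - {"delta_pos": [-4.5, -19.5, 0.5], "yaw": 0, "hand": 0}
    - {"delta_pos": [3.5, -19.5, 0.5], "yaw": 0, "hand": 0}
    - {"delta_pos": [11, -16.5, 0.5], "yaw": 0, "hand": 0}
    - {"delta_pos": [16, -11, 0.5], "yaw": 0, "hand": 0}

```text
clock: 3.38
eef_pos: [419.0, 27.0, 105.6]
eef_rot: [3.14, -0.0, 1.201]
wrist_force: [-0.1, -0.4, -0.3]
finger_gap: 0.4
```

Request:
drive_tool:
  steps:
    - {"delta_pos": [19.5, -4, 0.5], "yaw": 0, "hand": 0}
    - {"delta_pos": [19.5, 4, 0.5], "yaw": 0, "hand": 0}
    - {"delta_pos": [16.5, 11.5, 0.5], "yaw": 0, "hand": 0}
    - {"delta_pos": [10.5, 16.5, 0.5], "yaw": 0, "hand": 0}
    - {"delta_pos": [3.5, 19.5, 0.5], "yaw": 0, "hand": 0}

```text
clock: 3.8
eef_pos: [490.0, 75.8, 107.9]
eef_rot: [3.14, -0.0, 1.2]
wrist_force: [0.4, 0.2, 0.3]
finger_gap: 0.3
```

```bash
python3 - <<'E'
from h import *
s=manip.read_state(); print(s['eef_pos'],s['wrist_force'])
c=manip.camera("wrist"); save("w3.png",c["frame"])
E
```

```text
[489.99992299  75.77119087 107.91769165] [0.39617174 0.23040653 0.33221848]
```

View pics/w3.png

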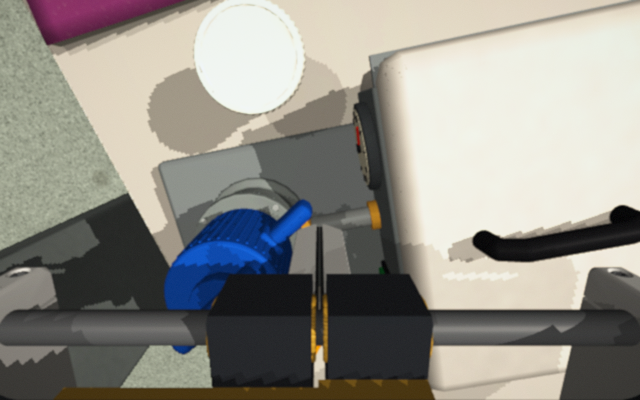

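The wing at (300,215) is still ahead of the fingers, and the cap has risen. Continuing.

Request:
drive_tool:
  steps:
    - {"delta_pos": [-4.5, 19.5, 0.5], "yaw": 0, "hand": 0}
    - {"delta_pos": [-12, 16, 0.5], "yaw": 0, "hand": 0}
    - {"delta_pos": [-17, 10, 0.5], "yaw": 0, "hand": 0}
    - {"delta_pos": [-19.5, 3, 0.5], "yaw": 0, "hand": 0}
    - {"delta_pos": [-19.5, -5.5, 0.5], "yaw": 0, "hand": 0}

```text
clock: 4.27
eef_pos: [415.4, 119.6, 110.2]
eef_rot: [3.141, -0.001, 1.203]
wrist_force: [0.1, -0.2, 0.0]
finger_gap: 0.4
```

Request:
drive_tool:
  steps:
    - {"delta_pos": [-15.5, -12, 0.5], "yaw": 0, "hand": 0}
    - {"delta_pos": [-9.5, -17.5, 0.5], "yaw": 0, "hand": 0}
    - {"delta_pos": [-2.5, -19.5, 1], "yaw": 0, "hand": 0}
    - {"delta_pos": [6, -19, 0.5], "yaw": 0, "hand": 0}
    - {"delta_pos": [12.5, -15.5, 0.5], "yaw": 0, "hand": 0}

```text
clock: 4.68
eef_pos: [406.5, 34.2, 113.5]
eef_rot: [3.14, -0.0, 1.202]
wrist_force: [-0.5, 0.6, 0.2]
finger_gap: 0.5
```

Request:
drive_tool:
  steps:
    - {"delta_pos": [17.5, -9, 0.5], "yaw": 0, "hand": 0}
    - {"delta_pos": [20, -1.5, 0.5], "yaw": 0, "hand": 0}
    - {"delta_pos": [19, 6, 0.5], "yaw": 0, "hand": 0}
    - {"delta_pos": [15, 13.5, 0.5], "yaw": 0, "hand": 0}
    - {"delta_pos": [8.5, 17.5, 0.5], "yaw": 0, "hand": 0}

```text
clock: 5.1
eef_pos: [488.4, 61.3, 115.8]
eef_rot: [3.14, -0.0, 1.2]
wrist_force: [-0.2, -0.6, -0.5]
finger_gap: 0.6
```

Request:
drive_tool:
  steps:
    - {"delta_pos": [0.5, 10, 0.5], "yaw": 0, "hand": 0}
    - {"delta_pos": [0.5, 10, 0], "yaw": 0, "hand": 0}
    - {"delta_pos": [-3, 9.5, 0.5], "yaw": 0, "hand": 0}
    - {"delta_pos": [-4, 9, 0], "yaw": 0, "hand": 0}
    - {"delta_pos": [0, 0, 0], "yaw": 0, "hand": 0}

```text
clock: 5.52
eef_pos: [480.1, 101.8, 116.1]
eef_rot: [-3.141, -0.0, 1.203]
wrist_force: [0.3, -0.6, -0.2]
finger_gap: 0.6
```

```bash
python3 - <<'E'
from h import *
s=manip.read_state(); print(s['eef_pos'],s['wrist_force'])
c=manip.camera("wrist"); save("w4.png",c["frame"])
P=cloud(c); m=blue(c); q=P[(m>0)&(c["range_z"]>0)]; q=q[(np.abs(q[:,0]-439)<80)&(np.abs(q[:,1]-74)<80)&(q[:,2]>60)&(q[:,2]<170)]
print(np.percentile(q[:,2],[1,5,25,50,75,95,99.5]).round(1))
r=np.hypot(q[:,0]-439,q[:,1]-74.5); k=q[r>38]; a=np.arctan2(k[:,1]-74.5,k[:,0]-439); print(np.histogram(a,18,(-3.14,3.14)))
E
```

```text
[480.07439871 101.80735612 116.14371339] [ 0.26235201 -0.64346634 -0.21837873]
[ 79.7  84.8 103.5 112.  113.8 120.4 128.4]
(array([  0,   0,   0,   0,   0,   0,   0,   0,   0,   0,   7, 635, 112,
         0,   0,   0,   0,   0]), array([-3.14      , -2.79111111, -2.44222222, -2.09333333, -1.74444444,
       -1.39555556, -1.04666667, -0.69777778, -0.34888889,  0.        ,
        0.34888889,  0.69777778,  1.04666667,  1.39555556,  1.74444444,
        2.09333333,  2.44222222,  2.79111111,  3.14      ]))
```

View pics/w4.png

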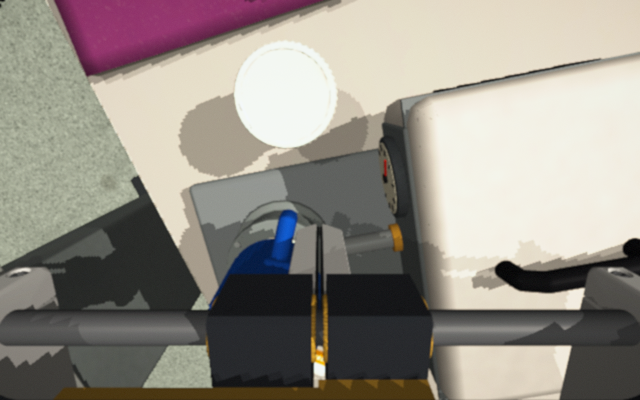

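Wing at about 0.98 rad, so 2.19 turns. I need another 1.2 rad, taken slowly.

Request:
drive_tool:
  steps:
    - {"delta_pos": [-6, 8, 0.5], "yaw": 0, "hand": 0}
    - {"delta_pos": [-7.5, 6.5, 0.5], "yaw": 0, "hand": 0}
    - {"delta_pos": [-8.5, 5, 0.5], "yaw": 0, "hand": 0}
    - {"delta_pos": [-9.5, 3.5, 0.5], "yaw": 0, "hand": 0}
    - {"delta_pos": [-10, 1, 0], "yaw": 0, "hand": 0}

```text
clock: 5.98
eef_pos: [438.6, 125.2, 118.1]
eef_rot: [3.141, -0.0, 1.202]
wrist_force: [0.7, -0.7, -0.0]
finger_gap: 0.3
```

Request:
drive_tool:
  steps:
    - {"delta_pos": [-10, -1, 0.5], "yaw": 0, "hand": 0}
    - {"delta_pos": [0, 0, 0], "yaw": 0, "hand": 0}
    - {"delta_pos": [5, 0, 0], "yaw": 0, "hand": 0}

```text
clock: 6.23
eef_pos: [434.1, 123.8, 118.7]
eef_rot: [3.141, -0.0, 1.202]
wrist_force: [0.1, 0.6, 0.5]
finger_gap: 0.3
```

```bash
python3 - <<'E'
from h import *
s=manip.read_state(); print(s['eef_pos'],s['wrist_force'])
c=manip.camera("wrist"); save("w5.png",c["frame"])
P=cloud(c); m=blue(c); q=P[(m>0)&(c["range_z"]>0)]; q=q[(np.abs(q[:,0]-439)<80)&(np.abs(q[:,1]-74)<80)&(q[:,2]>60)&(q[:,2]<170)]
print(np.percentile(q[:,2],[1,5,25,50,75,95,99.5]).round(1))
r=np.hypot(q[:,0]-439,q[:,1]-74.5); k=q[r>38]; a=np.arctan2(k[:,1]-74.5,k[:,0]-439); print(np.histogram(a,18,(-3.14,3.14)),np.median(a))
E
```

```text
[434.05698522 123.7744453  118.70402295] [0.07408533 0.58105132 0.49751687]
[ 82.1  84.9  96.4 106.8 113.7 133.9 148.7]
(array([  0,   0,   0,   0,   0,   0,  44,   0,   0,   0,   0,   0,   0,
         0,   0, 344,   0,   0]), array([-3.14      , -2.79111111, -2.44222222, -2.09333333, -1.74444444,
       -1.39555556, -1.04666667, -0.69777778, -0.34888889,  0.        ,
        0.34888889,  0.69777778,  1.04666667,  1.39555556,  1.74444444,
        2.09333333,  2.44222222,  2.79111111,  3.14      ])) 2.14280202375508
```

View pics/w5.png

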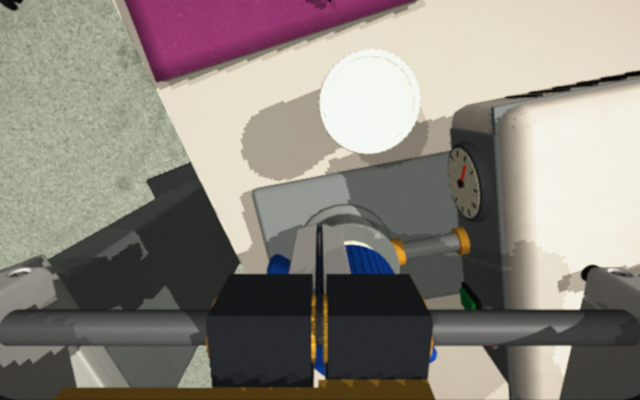

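2.37 turns: the wing is at 2.15 rad and the rib top at about 149. The thread should be free. Backing off, rising, turning to the rib, and opening to 45 mm.

Request:
drive_tool:
  steps:
    - {"delta_pos": [2, 4, 20], "yaw": 0, "hand": 0}
    - {"delta_pos": [0, 0, 38], "yaw": 0.1, "hand": 0}
    - {"delta_pos": [0, 0, 38], "yaw": 0.12, "hand": 0}
    - {"delta_pos": [9, -24, 15], "yaw": 0.12, "hand": 45}
    - {"delta_pos": [9, -24, 0], "yaw": 0.12, "hand": 45}

```text
clock: 6.7
eef_pos: [456.6, 79.7, 233.6]
eef_rot: [3.135, -0.0, 1.67]
wrist_force: [-0.1, 0.1, 0.1]
finger_gap: 10.1
```

Request:
drive_tool:
  steps:
    - {"delta_pos": [9, -24, 0], "yaw": 0.12, "hand": 45}
    - {"delta_pos": [9, -24, 0], "yaw": 0.12, "hand": 45}
    - {"delta_pos": [9, -20, 0], "yaw": 0.12, "hand": 45}
    - {"delta_pos": [0, 0, 0], "yaw": 0.12, "hand": 45}
    - {"delta_pos": [0, 0, 0], "yaw": 0, "hand": 45}

```text
clock: 7.12
eef_pos: [482.3, 10.6, 229.2]
eef_rot: [-3.141, -0.0, 2.146]
wrist_force: [0.7, 0.4, 0.1]
finger_gap: 43.0
```

```bash
python3 - <<'E'
from h import *
s=manip.read_state(); print(s['eef_pos'],s['eef_rot'],s['wrist_force'],s['finger_gap'],s['joints'])
c=manip.camera("wrist"); np.savez("w6.npz",**c); save("w6.png",c["frame"])
P=cloud(c); m=blue(c); q=P[(m>0)&(c["range_z"]>0)]; q=q[(np.abs(q[:,0]-439)<80)&(np.abs(q[:,1]-74)<80)&(q[:,2]>60)&(q[:,2]<170)]
print(np.percentile(q[:,2],[1,5,25,50,75,95,99.5]).round(1))
print(np.histogram(q[:,2],40,(90,160)))
for a,b in((144,158),(128,140),(100,122)):
    k=q[(q[:,2]>a)&(q[:,2]<b)]
    if len(k)>5: print(a,b,len(k),np.median(k,0).round(1),cv2.minAreaRect(k[:,:2].astype(np.float32)),cv2.minEnclosingCircle(k[:,:2].astype(np.float32)))
E
```

```text
[482.30860533  10.59813441 229.18001281] [-3.14123461e+00 -2.13787831e-04  2.14554643e+00] [0.67096622 0.35561274 0.08074953] 42.9790164320771 [-5.39495995e-02  1.43249492e-01  1.69626144e+00 -3.90474185e-05
  1.30249702e+00 -6.28689384e-01]
[112.4 114.  133.3 134.2 142.1 149.9 150.8]
(array([   0,    0,    0,    0,    0,    0,    0,    0,    0,    0,    0,
          8,   85,  339,  296,   40,    0,    0,    0,    0,    0,    3,
          9,   34, 1470, 1695,   28,    4,   73,  517,  117,   35,  160,
        573,  458,    9,    0,    0,    0,    0]), array([ 90.  ,  91.75,  93.5 ,  95.25,  97.  ,  98.75, 100.5 , 102.25,
       104.  , 105.75, 107.5 , 109.25, 111.  , 112.75, 114.5 , 116.25,
       118.  , 119.75, 121.5 , 123.25, 125.  , 126.75, 128.5 , 130.25,
       132.  , 133.75, 135.5 , 137.25, 139.  , 140.75, 142.5 , 144.25,
       146.  , 147.75, 149.5 , 151.25, 153.  , 154.75, 156.5 , 158.25,
       160.  ]))
144 158 1235 [437.9  76.6 149.2] ((438.7048645019531, 75.52129364013672), (11.01164722442627, 55.394168853759766), 37.34001159667969) ((438.43096923828125, 75.2977294921875), 27.718053817749023)
128 140 3252 [438.   76.6 133.8] ((438.2606201171875, 75.67379760742188), (59.23881912231445, 59.24039077758789), 80.8963623046875) ((438.44451904296875, 75.62801361083984), 30.4221134185791)
100 122 768 [419.  102.  114.3] ((438.6183776855469, 75.71543884277344), (13.930355072021484, 114.27311706542969), 36.76350402832031) ((438.61962890625, 75.71642303466797), 57.17613220214844)
```

View pics/w6.png

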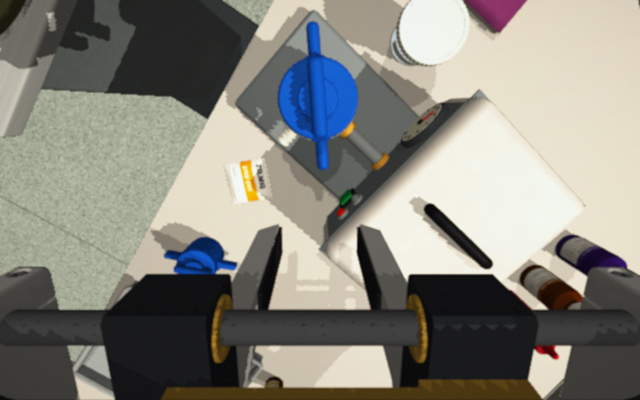

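Cap at centre (438.6, 75.5): rib yaw 2.22, flat top 134, rib top 150, i.e. 18.7 mm up and free. The fingertips must stay above the flat top, so TCP goes to about z 154.

Request:
drive_tool:
  steps:
    - {"delta_pos": [-22, 32.5, 0], "yaw": 0.04, "hand": 45}
    - {"delta_pos": [-21.5, 32.5, 0], "yaw": 0.035, "hand": 45}
    - {"delta_pos": [0, 0, -30], "yaw": 0, "hand": 45}
    - {"delta_pos": [0, 0, -25], "yaw": 0, "hand": 45}
    - {"delta_pos": [0, 0, 0], "yaw": 0, "hand": 45}

```text
clock: 7.58
eef_pos: [436.2, 77.5, 171.0]
eef_rot: [-3.137, -0.003, 2.214]
wrist_force: [-0.6, -0.8, -0.8]
finger_gap: 45.0
```

Request:
drive_tool:
  steps:
    - {"delta_pos": [0, 0, 0], "yaw": 0, "hand": 45}
    - {"delta_pos": [0, 0, 0], "yaw": 0, "hand": 45}

```text
clock: 7.75
eef_pos: [438.9, 76.8, 175.8]
eef_rot: [3.14, 0.001, 2.215]
wrist_force: [0.2, -0.1, 0.9]
finger_gap: 44.9
```

Request:
drive_tool:
  steps:
    - {"delta_pos": [0, -1, -8], "yaw": 0, "hand": 45}
    - {"delta_pos": [0, 0, -8], "yaw": 0, "hand": 45}
    - {"delta_pos": [0, 0, -4], "yaw": 0, "hand": 45}
    - {"delta_pos": [0, 0, 0], "yaw": 0, "hand": 45}
    - {"delta_pos": [0, 0, 0], "yaw": 0, "hand": 45}

```text
clock: 8.17
eef_pos: [438.1, 75.6, 154.3]
eef_rot: [-3.141, -0.0, 2.216]
wrist_force: [0.8, -0.2, 0.1]
finger_gap: 44.9
```

Request:
drive_tool:
  steps:
    - {"delta_pos": [0, 0, 0], "yaw": 0, "hand": 0}
    - {"delta_pos": [0, 0, 0], "yaw": 0, "hand": 0}
    - {"delta_pos": [0, 0, 0], "yaw": 0, "hand": 0}
    - {"delta_pos": [0, 0, 0], "yaw": 0, "hand": 0}
    - {"delta_pos": [0, 0, 0], "yaw": 0, "hand": 0}
  squeeze: 30

```text
clock: 8.58
eef_pos: [438.2, 75.7, 154.5]
eef_rot: [3.141, 0.0, 2.217]
wrist_force: [0.5, -0.1, 0.4]
finger_gap: 15.1
```

Request:
drive_tool:
  steps:
    - {"delta_pos": [0, 0, 0], "yaw": 0, "hand": 0}
    - {"delta_pos": [0, 0, 3], "yaw": 0, "hand": 0}
    - {"delta_pos": [0, 0, 4], "yaw": 0, "hand": 0}
    - {"delta_pos": [0, 0, 5], "yaw": 0, "hand": 0}
    - {"delta_pos": [0, 0, 0], "yaw": 0, "hand": 0}

```text
clock: 9.0
eef_pos: [438.6, 75.7, 167.6]
eef_rot: [3.14, 0.001, 2.217]
wrist_force: [1.1, 0.0, -0.3]
finger_gap: 10.7
```

Request:
drive_tool:
  steps:
    - {"delta_pos": [0, 0, 8], "yaw": 0, "hand": 0}
    - {"delta_pos": [0, 0, 12], "yaw": 0, "hand": 0}
    - {"delta_pos": [0, 0, 15], "yaw": 0, "hand": 0}
    - {"delta_pos": [0, 0, 15], "yaw": 0, "hand": 0}
    - {"delta_pos": [0, 0, 10], "yaw": 0, "hand": 0}

```text
clock: 9.42
eef_pos: [438.4, 75.7, 228.2]
eef_rot: [3.14, 0.001, 2.217]
wrist_force: [0.3, -0.5, -1.6]
finger_gap: 10.8
```

```bash
python3 - <<'E'
from h import *
s=manip.read_state(); print(s['eef_pos'],s['eef_rot'],s['wrist_force'],s['finger_gap'])
c=manip.camera("wrist"); save("w7.png",c["frame"]); c=manip.camera("scene"); save("s7.png",c["frame"][130:290,200:420],3.5)
E
```

```text
[438.37031513  75.74111525 228.20595444] [3.14042751e+00 7.48074948e-04 2.21680964e+00] [ 0.28435838 -0.46667357 -1.57990546] 10.784828854433856
```

View pics/w7.png

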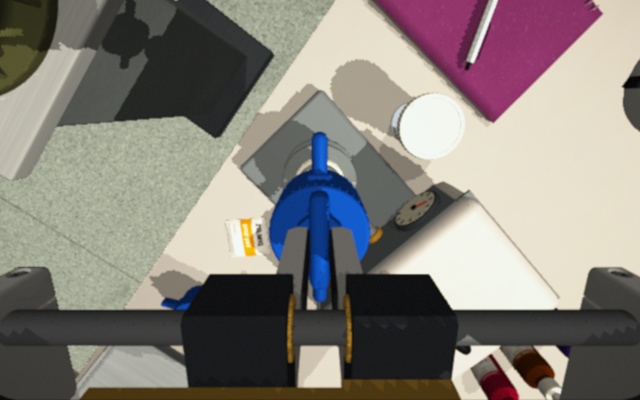

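View pics/s7.png

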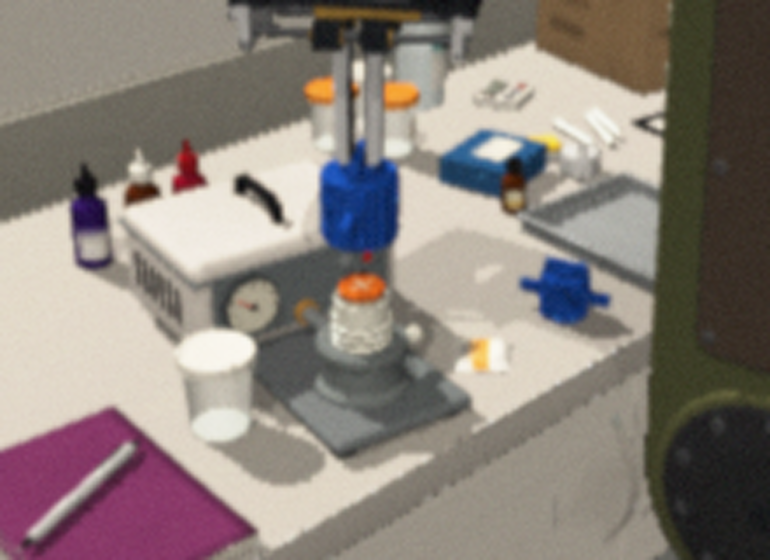

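The scene view shows the cap held upright above the housing, with the orange cartridge head exposed at about (360,288) in the crop and the cup standing. Carrying to the tray centre (453,-330).

Request:
drive_tool:
  steps:
    - {"delta_pos": [0, -10, 0], "yaw": 0, "hand": 0}
    - {"delta_pos": [1, -20, 0], "yaw": 0, "hand": 0}
    - {"delta_pos": [1, -28, 0], "yaw": 0, "hand": 0}
    - {"delta_pos": [1, -28, 0], "yaw": 0, "hand": 0}
    - {"delta_pos": [1, -28, 0], "yaw": 0, "hand": 0}

```text
clock: 9.93
eef_pos: [441.5, -39.9, 225.5]
eef_rot: [-3.14, -0.001, 2.217]
wrist_force: [-0.5, 0.1, -1.1]
finger_gap: 10.6
```

Request:
drive_tool:
  steps:
    - {"delta_pos": [1, -28, 0], "yaw": 0, "hand": 0}
    - {"delta_pos": [1, -28, 0], "yaw": 0, "hand": 0}
    - {"delta_pos": [1, -28, 0], "yaw": 0, "hand": 0}
    - {"delta_pos": [1, -28, 0], "yaw": 0, "hand": 0}
    - {"delta_pos": [1, -28, 0], "yaw": 0, "hand": 0}

```text
clock: 10.35
eef_pos: [446.3, -180.2, 225.4]
eef_rot: [-3.141, -0.001, 2.217]
wrist_force: [0.3, -0.0, -0.4]
finger_gap: 10.7
```

Request:
drive_tool:
  steps:
    - {"delta_pos": [1, -28, 0], "yaw": 0, "hand": 0}
    - {"delta_pos": [1, -28, 0], "yaw": 0, "hand": 0}
    - {"delta_pos": [1, -28, 0], "yaw": 0, "hand": 0}
    - {"delta_pos": [1, -28, 0], "yaw": 0, "hand": 0}
    - {"delta_pos": [1, -28, 0], "yaw": 0, "hand": 0}

```text
clock: 10.77
eef_pos: [451.2, -320.1, 225.2]
eef_rot: [-3.141, -0.002, 2.217]
wrist_force: [0.7, 0.7, -0.4]
finger_gap: 10.6
```

Request:
drive_tool:
  steps:
    - {"delta_pos": [1, -20, 0], "yaw": 0, "hand": 0}
    - {"delta_pos": [0, -8, 0], "yaw": 0, "hand": 0}
    - {"delta_pos": [0, 0, 0], "yaw": 0, "hand": 0}
    - {"delta_pos": [0, 0, 0], "yaw": 0, "hand": 0}

```text
clock: 11.1
eef_pos: [452.7, -345.8, 225.7]
eef_rot: [-3.141, -0.001, 2.216]
wrist_force: [-0.5, 0.4, -0.6]
finger_gap: 11.0
```

```bash
python3 - <<'E'
from h import *
s=manip.read_state(); print(s['eef_pos'],s['eef_rot'],s['wrist_force'],s['finger_gap'])
c=manip.camera("wrist"); save("w8.png",c["frame"]); c=manip.camera("top"); save("t8.png",c["frame"][130:260,330:530],4)
E
```

```text
[ 452.74673097 -345.84775702  225.7062113 ] [-3.14141664e+00 -1.38344211e-03  2.21648642e+00] [-0.53667451  0.3542447  -0.58499529] 11.037166652501242
```

View pics/w8.png

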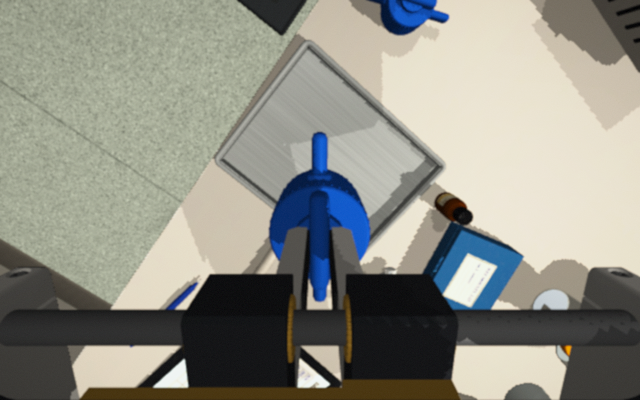

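View pics/t8.png

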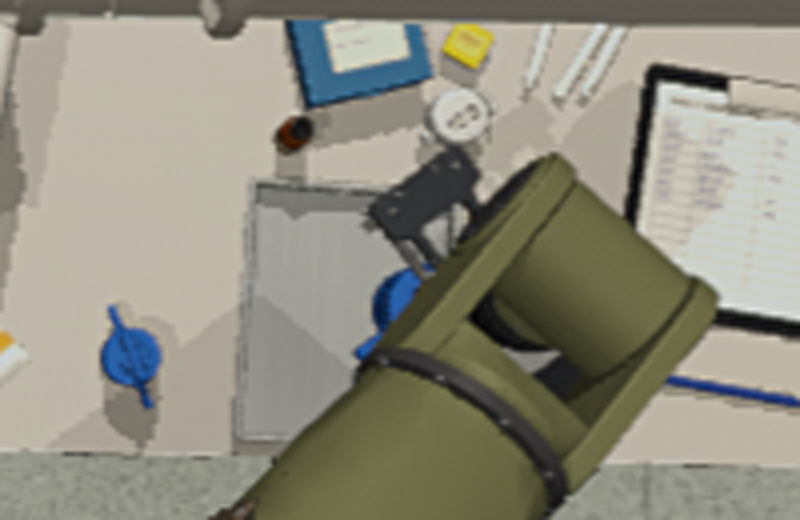

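I overshot by 16 mm in y, so I'll correct that and descend.

Request:
drive_tool:
  steps:
    - {"delta_pos": [0, 8, -12], "yaw": 0, "hand": 0}
    - {"delta_pos": [0, 8, -25], "yaw": 0, "hand": 0}
    - {"delta_pos": [0, 0, -30], "yaw": 0, "hand": 0}
    - {"delta_pos": [0, 0, -30], "yaw": 0, "hand": 0}
    - {"delta_pos": [0, 0, -20], "yaw": 0, "hand": 0}

```text
clock: 11.62
eef_pos: [452.7, -328.5, 107.2]
eef_rot: [-3.141, -0.002, 2.218]
wrist_force: [0.8, -0.1, -0.6]
finger_gap: 10.4
```

Request:
drive_tool:
  steps:
    - {"delta_pos": [0, 0, -8], "yaw": 0, "hand": 0}
    - {"delta_pos": [0, 0, 0], "yaw": 0, "hand": 0}
    - {"delta_pos": [0, 0, 0], "yaw": 0, "hand": 0}

```text
clock: 11.87
eef_pos: [453.6, -330.1, 102.5]
eef_rot: [3.141, 0.001, 2.217]
wrist_force: [0.0, 0.6, -0.6]
finger_gap: 10.5
```

Request:
drive_tool:
  steps:
    - {"delta_pos": [0, 0, -8], "yaw": 0, "hand": 0}
    - {"delta_pos": [0, 0, -7], "yaw": 0, "hand": 0}
    - {"delta_pos": [0, 0, -3], "yaw": 0, "hand": 0}
    - {"delta_pos": [0, 0, -1], "yaw": 0, "hand": 0}
    - {"delta_pos": [0, 0, 0], "yaw": 0, "hand": 0}

```text
clock: 12.28
eef_pos: [453.1, -330.3, 82.3]
eef_rot: [-3.141, -0.0, 2.217]
wrist_force: [-0.4, 0.1, -0.8]
finger_gap: 10.5
```

Request:
drive_tool:
  steps:
    - {"delta_pos": [0, 0, -1], "yaw": 0, "hand": 0}
    - {"delta_pos": [0, 0, -1], "yaw": 0, "hand": 0}
    - {"delta_pos": [0, 0, 0], "yaw": 0, "hand": 0}

```text
clock: 12.53
eef_pos: [453.2, -330.3, 80.4]
eef_rot: [3.142, 0.0, 2.217]
wrist_force: [-1.3, -0.3, -1.0]
finger_gap: 11.0
```

Request:
drive_tool:
  steps:
    - {"delta_pos": [0, 0, -1], "yaw": 0, "hand": 0}
    - {"delta_pos": [0, 0, 0], "yaw": 0, "hand": 0}
    - {"delta_pos": [0, 0, 0], "yaw": 0, "hand": 0}

```text
clock: 12.78
eef_pos: [453.2, -330.3, 79.5]
eef_rot: [-3.142, -0.0, 2.217]
wrist_force: [0.7, -0.0, -1.3]
finger_gap: 10.5
```

Request:
drive_tool:
  steps:
    - {"delta_pos": [0, 0, -1], "yaw": 0, "hand": 0}
    - {"delta_pos": [0, 0, 0], "yaw": 0, "hand": 0}
    - {"delta_pos": [0, 0, 0], "yaw": 0, "hand": 0}

```text
clock: 13.03
eef_pos: [453.2, -330.3, 78.4]
eef_rot: [-3.142, -0.0, 2.217]
wrist_force: [0.3, 0.1, 0.4]
finger_gap: 10.6
```

Request:
drive_tool:
  steps:
    - {"delta_pos": [0, 0, -0.5], "yaw": 0, "hand": 0}
    - {"delta_pos": [0, 0, 0], "yaw": 0, "hand": 0}
    - {"delta_pos": [0, 0, 0], "yaw": 0, "hand": 0}

```text
clock: 13.28
eef_pos: [453.2, -330.3, 78.0]
eef_rot: [3.142, 0.0, 2.217]
wrist_force: [0.4, -0.3, 0.0]
finger_gap: 10.8
```

Request:
drive_tool:
  steps:
    - {"delta_pos": [0, 0, -0.5], "yaw": 0, "hand": 0}
    - {"delta_pos": [0, 0, 0], "yaw": 0, "hand": 0}
    - {"delta_pos": [0, 0, 0], "yaw": 0, "hand": 0}

```text
clock: 13.53
eef_pos: [453.4, -330.5, 77.8]
eef_rot: [3.141, 0.001, 2.217]
wrist_force: [0.4, 1.0, 4.7]
finger_gap: 10.5
```

Contact (4.7 N up) at TCP 77.8, matching the expected 78. Releasing.

Request:
drive_tool:
  steps:
    - {"delta_pos": [0, 0, 0], "yaw": 0, "hand": 20}
    - {"delta_pos": [0, 0, 0], "yaw": 0, "hand": 40}
    - {"delta_pos": [0, 0, 0], "yaw": 0, "hand": 50}
    - {"delta_pos": [0, 0, 0], "yaw": 0, "hand": 50}
    - {"delta_pos": [0, 0, 0], "yaw": 0, "hand": 50}

```text
clock: 13.95
eef_pos: [453.0, -330.2, 77.3]
eef_rot: [-3.141, -0.0, 2.217]
wrist_force: [0.8, 0.1, 0.3]
finger_gap: 40.9
```

Request:
drive_tool:
  steps:
    - {"delta_pos": [0, 0, 10], "yaw": 0, "hand": 50}
    - {"delta_pos": [0, 0, 30], "yaw": 0, "hand": 50}
    - {"delta_pos": [0, 0, 40], "yaw": 0, "hand": 50}
    - {"delta_pos": [0, 0, 40], "yaw": 0, "hand": 50}
    - {"delta_pos": [0, 35, 20], "yaw": 0, "hand": 0}

```text
clock: 14.37
eef_pos: [453.6, -298.6, 222.8]
eef_rot: [3.141, 0.006, 2.214]
wrist_force: [1.0, 0.5, 0.9]
finger_gap: 45.7
```

```bash
python3 - <<'E'
from h import *
s=manip.read_state(); print(s['eef_pos'],s['eef_rot'],s['wrist_force'],s['finger_gap'])
c=manip.camera("wrist"); save("w9.png",c["frame"]); P=cloud(c); m=blue(c)
q=P[(m>0)&(c["range_z"]>0)]; q=q[(np.abs(q[:,0]-453)<70)&(np.abs(q[:,1]+330)<70)&(q[:,2]<120)]
print(np.percentile(q[:,2],[1,50,99]))
for a,b in((68,80),(52,64)):
    k=q[(q[:,2]>a)&(q[:,2]<b)]
    if len(k)>5: print(len(k),np.median(k,0),cv2.minAreaRect(k[:,:2].astype(np.float32)))
E
```

```text
[ 453.57366631 -298.64701856  222.7508416 ] [3.14050855 0.00626425 2.21359544] [0.98432284 0.54689244 0.86223818] 45.708347889111174
[16.50931692 57.31910194 73.95649423]
573 [ 452.48966617 -328.73494872   72.54384728] ((453.01611328125, -330.0412292480469), (10.788378715515137, 54.825862884521484), 36.951961517333984)
1646 [ 450.80377743 -326.23545474   57.17863359] ((452.6837158203125, -329.9765930175781), (58.49783706665039, 58.520606994628906), 10.189093589782715)
```

View pics/w9.png

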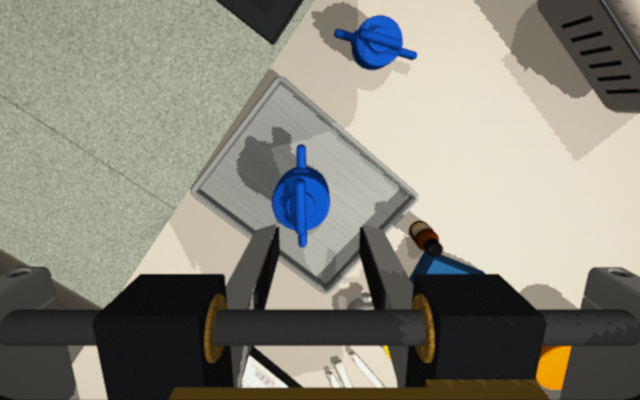

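The cap stands upright in mid-tray: axis (453,-330), flat top 57.2, rib top 73.5. Next the cartridge.

Request:
drive_tool:
  steps:
    - {"delta_pos": [3, 38, 0], "yaw": 0, "hand": 0}
    - {"delta_pos": [3, 38, 0], "yaw": 0, "hand": 0}
    - {"delta_pos": [3, 38, 0], "yaw": 0, "hand": 0}
    - {"delta_pos": [3, 38, 0], "yaw": 0, "hand": 0}
    - {"delta_pos": [3, 38, 0], "yaw": 0, "hand": 0}

```text
clock: 14.83
eef_pos: [467.8, -103.5, 218.2]
eef_rot: [3.141, 0.001, 2.217]
wrist_force: [1.4, -0.5, 0.6]
finger_gap: 9.5
```

Request:
drive_tool:
  steps:
    - {"delta_pos": [3, 38, 0], "yaw": 0, "hand": 0}
    - {"delta_pos": [3, 38, 0], "yaw": 0, "hand": 0}
    - {"delta_pos": [3, 38, 0], "yaw": 0, "hand": 0}
    - {"delta_pos": [0, 0, 0], "yaw": 0, "hand": 0}
    - {"delta_pos": [0, 0, 0], "yaw": 0, "hand": 0}

```text
clock: 15.25
eef_pos: [477.1, 10.3, 218.0]
eef_rot: [3.141, 0.0, 2.22]
wrist_force: [0.5, -0.3, 0.5]
finger_gap: 0.5
```

```bash
python3 - <<'E'
from h import *
s=manip.read_state(); print(s['eef_pos'],s['eef_rot'],s['wrist_force'],s['finger_gap'])
c=manip.camera("wrist"); save("w10.png",c["frame"]); P=cloud(c); f=cv2.cvtColor(c["frame"],cv2.COLOR_RGB2HSV)
m=cv2.inRange(f,(4,140,110),(18,255,255)); q=P[(m>0)&(c["range_z"]>0)]; q=q[np.hypot(q[:,0]-439,q[:,1]-75)<35]
print(len(q),np.percentile(q[:,2],[2,25,50,75,98]),q[:,:2].mean(0)); k=q[np.abs(q[:,2]-np.median(q[:,2]))<3]; print(cv2.minEnclosingCircle(k[:,:2].astype(np.float32)),cv2.minAreaRect(k[:,:2].astype(np.float32)))
v,u=np.nonzero(m); print(proj(c,[439,75,109]))
E
```

```text
[477.06407044  10.27938299 218.0020054 ] [3.14124862e+00 3.11254077e-04 2.22022719e+00] [ 0.47937895 -0.29622402  0.50516276] 0.5361620998025027
1573 [106.34746917 108.1268356  108.6193206  109.09881819 110.06191492] [438.48922031  74.84768096]
((438.9227294921875, 74.61495208740234), 18.243139266967773) ((439.2002258300781, 74.49990844726562), (35.609432220458984, 35.927188873291016), 36.750118255615234)
[330.74196099 104.23746327]
```

View pics/w10.png

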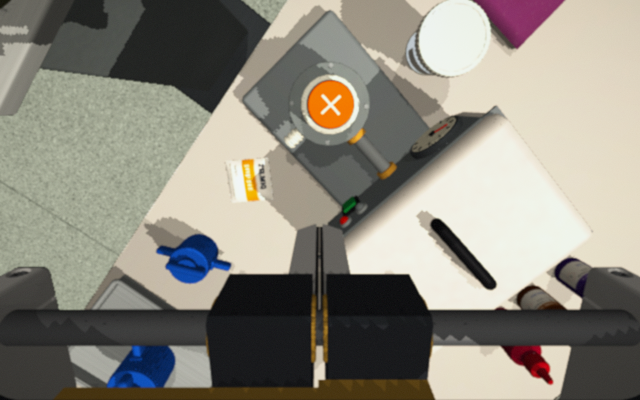

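The orange head is exposed at (331,104): centre (439, 74.6), top z 108.8 (expected 109), 36 mm across. The cup still stands. Contact is expected at TCP z ≈ 126. Moving above it.

Request:
drive_tool:
  steps:
    - {"delta_pos": [-19, 32, 0], "yaw": 0, "hand": 0}
    - {"delta_pos": [-19, 32.5, -8], "yaw": 0, "hand": 0}
    - {"delta_pos": [0, 0, -35], "yaw": 0, "hand": 0}
    - {"delta_pos": [0, 0, -27], "yaw": 0, "hand": 0}
    - {"delta_pos": [0, 0, 0], "yaw": 0, "hand": 0}

```text
clock: 15.72
eef_pos: [437.1, 72.2, 143.8]
eef_rot: [-3.136, -0.003, 2.216]
wrist_force: [-0.8, 0.1, -0.9]
finger_gap: 0.3
```

Request:
drive_tool:
  steps:
    - {"delta_pos": [0, 0, 0], "yaw": 0, "hand": 0}
    - {"delta_pos": [0, 0, 0], "yaw": 0, "hand": 0}
    - {"delta_pos": [0, 0, 0], "yaw": 0, "hand": 0}

```text
clock: 15.97
eef_pos: [440.1, 72.6, 149.1]
eef_rot: [3.14, 0.001, 2.216]
wrist_force: [-0.5, -0.3, -0.1]
finger_gap: 0.3
```

Request:
drive_tool:
  steps:
    - {"delta_pos": [-0.5, 2, -6], "yaw": 0, "hand": 0}
    - {"delta_pos": [0, 0, -6], "yaw": 0, "hand": 0}
    - {"delta_pos": [0, 0, -5], "yaw": 0, "hand": 0}
    - {"delta_pos": [0, 0, -2], "yaw": 0, "hand": 0}
    - {"delta_pos": [0, 0, 0], "yaw": 0, "hand": 0}

```text
clock: 16.38
eef_pos: [438.4, 75.2, 127.8]
eef_rot: [-3.141, -0.001, 2.217]
wrist_force: [0.8, -0.1, -0.3]
finger_gap: 0.1
```

Request:
drive_tool:
  steps:
    - {"delta_pos": [0, 0, 0], "yaw": 0, "hand": 0}
    - {"delta_pos": [0, 0, 0], "yaw": 0, "hand": 0}

```text
clock: 16.55
eef_pos: [438.8, 75.2, 128.6]
eef_rot: [3.141, 0.0, 2.217]
wrist_force: [-0.4, -0.2, 0.0]
finger_gap: 0.7
```

Request:
drive_tool:
  steps:
    - {"delta_pos": [0, 0, -1], "yaw": 0, "hand": 0}
    - {"delta_pos": [0, 0, -1], "yaw": 0, "hand": 0}
    - {"delta_pos": [0, 0, -1], "yaw": 0, "hand": 0}
    - {"delta_pos": [0, 0, 0], "yaw": 0, "hand": 0}

```text
clock: 16.88
eef_pos: [438.8, 75.2, 125.5]
eef_rot: [3.141, 0.0, 2.217]
wrist_force: [-0.7, -0.3, 3.6]
finger_gap: 0.7
```

Request:
drive_tool:
  steps:
    - {"delta_pos": [0, 0, -0.5], "yaw": 0, "hand": 0}
    - {"delta_pos": [0, 0, -0.5], "yaw": 0, "hand": 0}
    - {"delta_pos": [0, 0, 0], "yaw": 0, "hand": 0}

```text
clock: 17.13
eef_pos: [438.8, 75.2, 124.7]
eef_rot: [3.141, 0.0, 2.217]
wrist_force: [-2.6, -0.0, 6.8]
finger_gap: -0.1
```

Request:
drive_tool:
  steps:
    - {"delta_pos": [0, 0, -0.5], "yaw": 0, "hand": 0}
    - {"delta_pos": [0, 0, -0.5], "yaw": 0, "hand": 0}
    - {"delta_pos": [0, 0, 0], "yaw": 0, "hand": 0}

```text
clock: 17.38
eef_pos: [438.7, 75.2, 123.5]
eef_rot: [3.141, 0.0, 2.217]
wrist_force: [0.0, 0.1, 0.5]
finger_gap: 0.5
```

Request:
drive_tool:
  steps:
    - {"delta_pos": [0, 0, -0.5], "yaw": 0, "hand": 0}
    - {"delta_pos": [0, 0, -0.5], "yaw": 0, "hand": 0}
    - {"delta_pos": [0, 0, 0], "yaw": 0, "hand": 0}

```text
clock: 17.63
eef_pos: [438.5, 75.2, 122.2]
eef_rot: [-3.141, -0.0, 2.217]
wrist_force: [0.5, -0.3, 0.4]
finger_gap: 0.5
```

The force rose to 6.8 N, then fell to zero: it seems to have tipped over. Backing off to check.

Request:
drive_tool:
  steps:
    - {"delta_pos": [0, 0, 15], "yaw": 0, "hand": 0}
    - {"delta_pos": [0, 0, 35], "yaw": 0, "hand": 0}
    - {"delta_pos": [0, 0, 35], "yaw": 0, "hand": 0}
    - {"delta_pos": [19, -32, 10], "yaw": 0, "hand": 0}
    - {"delta_pos": [19, -32, 0], "yaw": 0, "hand": 0}

```text
clock: 18.05
eef_pos: [478.0, 11.2, 221.0]
eef_rot: [3.137, 0.004, 2.22]
wrist_force: [1.6, 0.0, 0.5]
finger_gap: 0.3
```

Request:
drive_tool:
  steps:
    - {"delta_pos": [0, 0, 0], "yaw": 0, "hand": 0}
    - {"delta_pos": [0, 0, 0], "yaw": 0, "hand": 0}
    - {"delta_pos": [0, 0, 0], "yaw": 0, "hand": 0}

```text
clock: 18.3
eef_pos: [476.3, 11.4, 217.0]
eef_rot: [-3.141, -0.001, 2.216]
wrist_force: [0.0, -0.5, 0.6]
finger_gap: 0.4
```

```bash
python3 - <<'E'
from h import *
s=manip.read_state(); print(s['clock'],s['eef_pos'],s['wrist_force'])
c=manip.camera("wrist"); save("w11.png",c["frame"]); P=cloud(c); f=cv2.cvtColor(c["frame"],cv2.COLOR_RGB2HSV)
m=cv2.inRange(f,(4,140,110),(18,255,255)); q=P[(m>0)&(c["range_z"]>0)]; q=q[np.hypot(q[:,0]-439,q[:,1]-75)<35]
print(len(q),np.percentile(q[:,2],[2,25,50,75,98]),q[:,:2].mean(0))
t=manip.camera("top"); s=manip.camera("scene"); save("t11.png",t["frame"][125:255,225:465],3.3); save("s11.png",s["frame"][160:280,220:420],4)
T=cloud(t); T0=dict(np.load("top0.npz"))
for n,c in(("0",T0),("1",t)):
    m=(c["frame"].min(2)>190).astype(np.uint8)[175:215,235:272]; v,u=np.nonzero(m); print(n,u.mean()+235,v.mean()+175,len(u))
E
```

```text
18.3 [476.27356938  11.39962802 216.97817765] [ 0.02058811 -0.53260339  0.62840446]
1531 [ 91.29509147 102.03491057 102.54264852 103.06513248 104.02260576] [438.57437953  75.0094164 ]
0 251.65748031496062 193.41338582677164 254
1 251.67078189300412 193.63786008230454 243
```

View pics/w11.png

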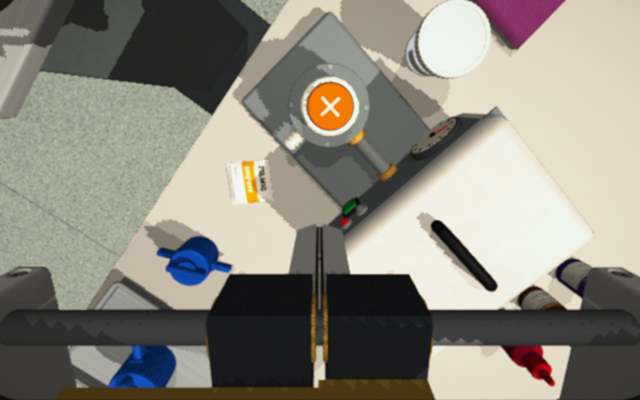

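View pics/s11.png

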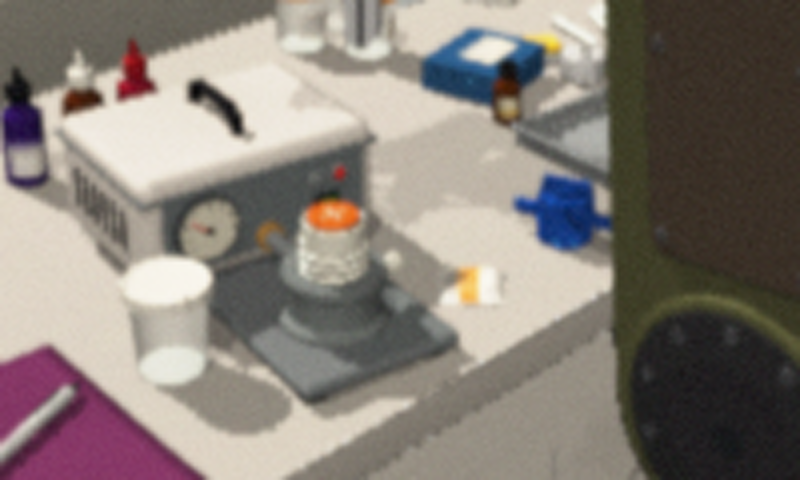

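View pics/t11.png

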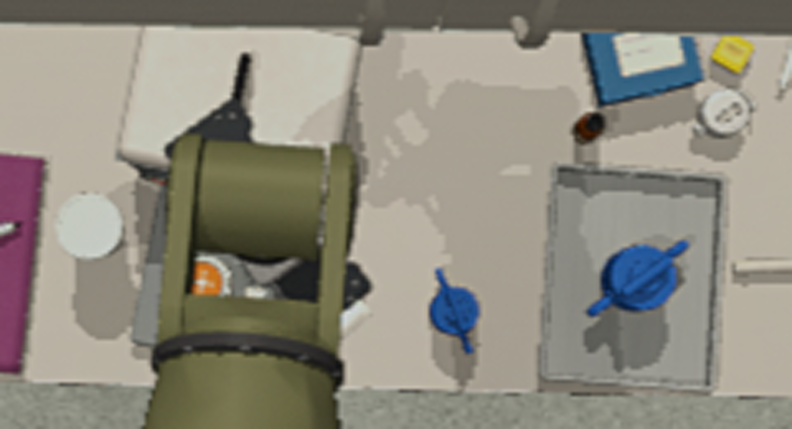

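Head top now reads 102.5, down from 108.6: 6.1 mm down, so it's home. The cap stands mid-tray, and the cup is unmoved (251.7,193.6 against 251.7,193.4 before). The gripper is clear of everything, so I'm handing in.

```bash
python3 -c "
from h import *
print(manip.sign_off())"
```

```text
the job is handed in; nothing more can be done
None
```

The job is done and handed in at about 18.5 s of the 72 s allowed. The sign-off gives no verdict, so this rests on my own checks.

**What I did:**
- **Unscrewing:** I pushed one wing of the larger blue cap about 2.4 turns anticlockwise with shut fingers. The cap rose about 19 mm and came free.
- **Setting down:** I pinched the rib, lifted the cap off and lowered it into the tray until I felt light contact (4.7 N). Then I released it. On the way I overshot the tray centre by 16 mm and corrected before lowering.
- **Cartridge:** I pressed the orange head down in 0.5 to 1 mm steps. The highest force I read was 6.8 N, slightly under the stated 8 N, then it fell to zero as the cartridge tipped over.

**Last checks:**
- **Cartridge:** the head top dropped from 108.6 to 102.5 mm, which is 6.1 mm down and so home. I did not check whether the red lamp went out.
- **Cap:** it stands upright at (453, -330), the tray centre, with its flat top at 57 mm.
- **Specimen cup:** it is within 1 mm of where it stood.
- **Gripper:** it touches nothing.

No check failed. Camera heights ran up to about 1 mm below the nominal values, within the calibration.

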